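# Square a splintered slide mount on its pins and clamp it

## Robot

A 6-joint arm with a two-finger parallel gripper is mounted at the origin on the work surface. World frame = base frame: x ahead of the robot, y to its left, z up, the work surface at z = 0. Lengths are in m, angles in rad, forces in N, time in s.
With the tool pointing down it reaches from about 0.25 to 0.725 m from the base axis. Payload 9.7 kg.
Tool frame: the origin (TCP) lies midway between the tips of the shut fingers; the grasp point (between the pads) lies 19 mm behind it (ctrl.grip_depth is the z of the grasp point in the tool frame, in m); z points along the fingers, y is the line along which they close (so a half turn about z gives the same grasp; the last joint's range is limited). The gripper opens to 85 mm and grips with 20 to 120 N. Pads are 22 mm wide; open, the fingers measure 114 mm over their backs; the gripper's body (76 mm by 85 mm) begins 54 mm behind the grasp point. The pads swing forward as they close: fully open they stand 13 mm farther back than shut.
Start: joints at [1.199, 0.087, 0.176, 1.66, 0, 1.571], TCP at [0.2, 0.512, 0.231] pointing down, gripper open.
Joint ranges: [-3.13, 3.13], [-0.85, 1.81], [-1.15, 1.24], [-2.2, 2.28], [-1.44, 1.52], [-3.14, 3.14]. Speed limits (rad/s): [2.22, 2.22, 2.57, 3.14, 3.14, 3.14].

## Interface

Orientations are given as a 3x3 rotation matrix whose columns are the frame's x, y, z axes.
In Python, from bench import ctrl, cams gives the robot as it stands. The module is installed in compiled form; this text tells all that it offers.
- The arm moves only by the tool apply_moves, never from a script. Its argument "increments" is text: rows parted by semicolons, each of 7 numbers parted by spaces: the turn, a rotation vector about the tool's x, y, z in rad, then the shift along the tool's x, y, z in cm, then the gripper command: -1 is fully open, 1 is shut, values between are in proportion. A call has 1 to 12 rows; each row is the pose to reach, as a shift and turn from the pose commanded when the call began, along the tool's axes at that moment; what a row does not reach only later rows make up. A row lasts 1/8 s, in which the tool goes at most 62.5 mm and 10.7 degrees, less where a joint would pass 70% of its speed; a pose out of reach is approached as far as the arm can. A call with a gripper value outside its range is refused whole. The fingers move at their own pace and stop on an object; the grip force is fixed at half the most. Time passes only in rows, so rows that repeat a pose let the fingers close. It gives the time, the measured TCP pose, the force, the opening and the grip force at its end, in the units of the state.
- ctrl.observe(): the state, without advancing time (a new reading comes with each control period).
- cams.get_image(name): name is "side" or "top" or "wrist"; returns (picture, depth): 480x640x3 uint8, red, green, blue; 480x640 float32, m along the optical axis (not along the pixel's ray), 0 where there is no reading.
- cams.camera_params(name): a dict with "fx", "fy", "cx", "cy" (pixels), "position" and "orientation" of the camera in the world. Camera axes: x right, y up, looking along -z (the intrinsics and any distortion apply to the point x, -y, -z); pixel columns grow to the right and rows downward; lengths in m; the calibration is good to about 2 mm. A picture is of the moment at which its call begins: read the wrist's pose just before it. camera_params takes no time and is no camera call; for the wrist camera it gives the pose at the moment of the call.
- ctrl.job_done(): hands the job in; it is judged then, once.
Trained networks look in the newest picture that a camera, given by its name, has taken for a name from the list of things; names that differ only in an ending like _2 or _b are one class to them, and where a whole thing is asked for, a point or a joint stands for the part that bears it (a point fixed in the world has none). Each returns a list of dicts, best first, with "conf" (0 to 1); they miss things now and then, are a little off and sometimes report something else, mostly with a low value. They report only what shows in the picture. A call takes as long as a camera call. They do not tell look-alikes from the thing itself.
- cams.find_in(camera, target): "extent" ([left, top, right, bottom] in pixels, round what is visible of it).
- cams.spot_point(camera, target): "pixel" ([row, column] in pixels: a listed point, or the origin of a listed thing).
The state is a dict: "t": time; "q": joint angles; "dq": joint speeds; "joint_efforts": joint torques, N m; "position": TCP position; "eef_rot": TCP orientation; "wrist_force": force on the tool from outside, world axes, zero at the start; "ft_torque": the same for the moment, N m; "grip_width": finger opening in m; "grip_force": force on a finger pad.
Only numpy, scipy, OpenCV 4.12 (cv2) and the standard library are available. Lean on these libraries where they do the work, as an engineer would, in place of code of your own. Each camera call takes 0.05 s, during which the arm holds its last target. There are 200 camera calls.

## Task

The splintered rosewood slide mount lies askew on the green squaring jig, one corner at the pivot pin. With the fingers, gently push the opposite corner so that the mount turns in place about that pin until its edge bears firmly on both brass pins, then slide the brass clamp jaw up until it presses firmly on the mount, and leave it clamped there. Go by feel and never press the cracked wood harder than about 18 N; leave the other things on the bench where they are.

Things in the scene. Friction and masses are not known exactly. Their poses are not given: they have to be found in the camera images.
- jig: Squaring jig, fixed: green plate 290 (x) x 140 (y) x 20 mm, bed top at z = 20 mm. Origin at table level, mid-width, on the line where the pins touch a squared mount; the plate runs from x = -255 to +35 mm. x = clamping direction, jaw towards pins; z up. A squared mount has its axes parallel to the jig's and its centre at x = -50 mm, y = 0 (within 15 mm).
- pivot_pin: Fixed brass pin, 12 mm diameter, 24 mm tall, on the jig at x = 6, y = +28 mm; origin at the centre of its foot on the bed. At the start one corner of the mount lies at it or up to 5 mm short of it; as the mount turns, its edge slides a little on this pin.
- stop_pin: The second fixed brass pin, same size, at jig x = 6, y = -44 mm. The mount's +x edge comes up against it at the end of the turn. The pushed corner moves sideways (jig -y) about as far as forward: fingers that do not go along with it can wedge the mount against the pivot pin short of square, with a sideways force on them.
- mount: The mount: 100 x 100 x 14 mm, 0.3 kg, loose, round glass on top. Origin: underside, on the +x edge (to bear on the pins), 28 mm to +y of its middle. A tight brass strip along the whole -x edge stands 2-14 mm proud, how far is not measured. Starts turned 0.18-0.30 rad clockwise from above. Push the strip by its -y end (wood's corner: own x -100, y -78). Slides easily; over 18 N from fingers, jaw or pin cracks it.
- mount_centre (a point): Centre of the mount's 100 mm square of wood, half-way up its thickness, axes as the mount's (the jig's once squared). The brass strip is as long (100 mm) and about as tall (16 mm above the bed) as the wood's edge. 'Bears firmly' means pressed there with some 5 to 10 N for half a second, felt at the fingers.
- jaw (a joint): Travel of the brass clamp jaw along the jig's +x, m: 0 is fully back (face at jig x = -200 mm), range 0 to 0.105; it starts at 0 to 0.02 and bears on a squared mount at 0.086 to 0.098, by how far the mount's strip stands out. It slides stiffly, about 3 N of its own friction (to be added to the push on the mount), and stays where left.
- jaw_face (a point): Middle of the jaw's front face, 10.5 mm above the bed, on the jig's middle line. The jaw's front plate is 50 mm wide (y), 12 mm thick and 20 mm tall; behind it stands a block 36 mm wide, 12 mm thick and 40 mm tall above the bed, whose back face, 24 mm behind this point, is the one to push.
- slide_stand: Slotted walnut stand holding two slides, 70 x 130 x 63 mm, loose; a bystander to leave alone. Origin at its foot.
- lens_cap: Tin lens cap, 60 mm across, 14 mm tall, loose; a bystander to leave alone. Origin at its foot.
- lamp_globe: White glass lamp globe standing on its neck, 144 mm across, 141 mm tall, loose and fragile; a bystander to leave alone. Origin at its foot.
- screwdriver: Brass-handled screwdriver lying flat, 190 mm long, loose; a bystander to leave alone. Origin at its foot.
- glue_jar: Amber jar with a lid, 60 mm across, 70 mm tall, loose; a bystander to leave alone. Origin at its foot.
- loupe: Black eye loupe, 46 mm across, 40 mm tall, loose; a bystander to leave alone. Origin at its foot.
Mind the look-alikes: they are no part of the job. What is shaped like the mount but blue or purple is not meant.

How it is judged:
By the outcome, as a careful person would: the job done as asked, in the order asked, and still so for the second after the job is handed in, with the robot touching nothing.
It also fails if it takes over 67 s, if anything falls off the work surface, if the arm or the gripper's body presses on something with over 40 N, if the wrist force passes 120 N, or if a joint passes its speed limit or range.

## Working session

There is one attempt and no reset: what is moved stays moved. The work goes in short steps, Python scripts to look and compute and a tool call to move; the robot and the scene stay as the last step left them, time stands still between calls to the robot, and variables do not carry over. Pictures are saved under pics/ and viewed, at most 10 in all, crops included, and the job is handed in when it is done.

Besides the shell and the picture viewer there is one more tool, called after "Request:" as name(argument=value, ...) on one line, values as JSON. apply_moves: Moves the arm, as the interface text tells. Its arguments: {"type":"object","properties":{"increments":{"type":"string"}},"required":["increments"]}

```bash
mkdir -p pics
cat > h.py <<'E'
import numpy as np, cv2
from bench import ctrl, cams
def world(cam,r,c,depth=None,z=None):
    p=cams.camera_params(cam); R=np.array(p["orientation"]); o=np.array(p["position"])
    d=np.array([(c-p["cx"])/p["fx"],-(r-p["cy"])/p["fy"],-1.0]); w=R@d
    if z is not None: return o+w*(z-o[2])/w[2]
    return o+w*depth
E
python3 - <<'E'
from h import *
s=ctrl.observe(); print(s["t"],s["position"],s["eef_rot"],s["wrist_force"])
p=cams.camera_params("top"); print(p)
im,d=cams.get_image("top"); cv2.imwrite("pics/top.png",im[:,:,::-1])
for n in ["jig","mount","jaw","pivot_pin","stop_pin"]:
    print(n,cams.find_in("top",n)[:3])
for n,z in [("mount_centre",.027),("mount",.02),("jaw_face",.03),("pivot_pin",.02),("stop_pin",.02),("jig",0)]:
    for e in cams.spot_point("top",n)[:3]: print(n,e,world("top",*e["pixel"],z=z))
E
```

```text
0.0 [0.19971253 0.51220995 0.23060811] [[-9.31665988e-01  3.63315618e-01 -4.99338944e-04]
 [ 3.63315960e-01  9.31665216e-01 -1.19919527e-03]
 [ 2.95303555e-05 -1.29866725e-03 -9.99999156e-01]] [ 0.49757714 -0.05599774  1.5319421 ]
{'fx': 555.0595807152613, 'fy': 555.0595807152613, 'cx': 313.9799815520684, 'cy': 233.5494115808809, 'position': array([ 0.4523807 , -0.02744543,  1.56244657]), 'orientation': array([[-0.00381681,  0.99784612, -0.065487  ],
       [-0.99985367, -0.00490014, -0.01639004],
       [-0.01667563,  0.06541486,  0.99771881]])}
jig [{'extent': [266.3, 218.6, 371.8, 289.0], 'conf': 0.94}, {'extent': [183.1, 291.6, 198.1, 304.7], 'conf': 0.47}]
mount [{'extent': [288.7, 147.6, 336.0, 194.6], 'conf': 0.94}, {'extent': [244.0, 106.2, 296.8, 154.9], 'conf': 0.86}, {'extent': [163.3, 339.2, 213.8, 389.1], 'conf': 0.8}]
jaw [{'extent': [348.5, 248.5, 361.0, 269.8], 'conf': 0.67}]
pivot_pin [{'extent': [173.2, 228.1, 212.7, 242.8], 'conf': 0.21}]
stop_pin []
mount_centre {'pixel': [128.9, 267.1], 'conf': 0.83} [0.84864203 0.12846402 0.027     ]
mount_centre {'pixel': [175.1, 307.8], 'conf': 0.81} [0.71681035 0.01441292 0.027     ]
mount_centre {'pixel': [249.5, 302.1], 'conf': 0.72} [0.50907227 0.03083947 0.027     ]
mount {'pixel': [341.8, 193.0], 'conf': 0.93} [0.25585071 0.33298362 0.02      ]
mount {'pixel': [194.1, 309.5], 'conf': 0.85} [0.66432505 0.0100103  0.02      ]
mount {'pixel': [252.0, 281.7], 'conf': 0.69} [0.50262575 0.08789996 0.02      ]
jaw_face {'pixel': [257.9, 346.2], 'conf': 0.62} [ 0.48526136 -0.09084269  0.03      ]
pivot_pin {'pixel': [255.8, 280.9], 'conf': 0.61} [0.49206903 0.09012705 0.02      ]
pivot_pin {'pixel': [231.3, 450.7], 'conf': 0.54} [ 0.55801327 -0.38151611  0.02      ]
stop_pin {'pixel': [231.5, 284.9], 'conf': 0.48} [0.55974681 0.07896692 0.02      ]
jig {'pixel': [244.0, 280.8], 'conf': 0.82} [0.52585331 0.0919368  0.        ]
```

View pics/top.png

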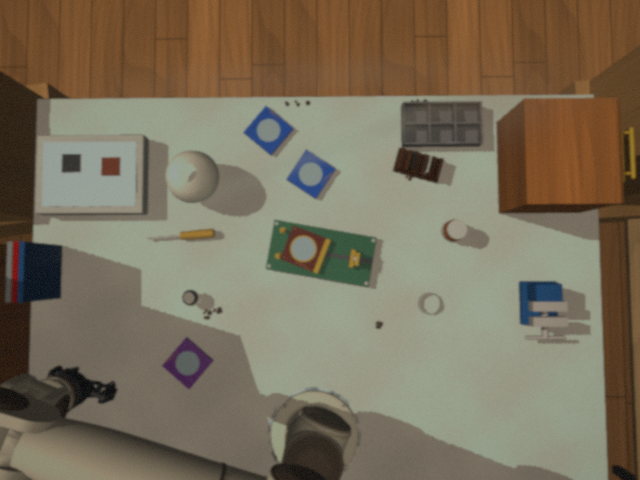

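The candidates shaped like the mount are blue at (268,130), blue at (312,174), purple at (188,362) and rosewood on the green jig at (303,250). The rosewood one fits: right colour, and it lies on the jig. I'll move over it and confirm in a close wrist view.

Request:
apply_moves(increments="0 0 0 -5.5 -4.7 -1 1; 0 0 0 -11 -9.4 -2 1; 0 0 0 -16.5 -14.1 -3 1; 0 0 0 -22 -18.8 -4 1; 0 0 0 -27.5 -23.5 -5 1; 0 0 0 -33 -28.2 -5 1; 0 0 0 -38.5 -32.9 -5 1; 0 0 0 -42 -36 -5 1; 0 0 0 -44.7 -37.5 -5 1; 0 0 0 -44.7 -37.5 -5 1;0 0 0 -44.7 -37.5 -5 1")

```text
t: 1.98
position: [0.4805, -0.0008, 0.2808]
eef_rot: [[-0.931, 0.366, -0.001], [0.366, 0.931, -0.0], [0.001, -0.0, -1.0]]
wrist_force: [0.9, -0.1, 0.1]
grip_width: -0.0
grip_force: 0.0
```

Run:
```python
from h import *
s=ctrl.observe(); print(s["t"],s["position"],s["eef_rot"],s["wrist_force"],s["grip_width"])
p=cams.camera_params("wrist"); print(p)
im,d=cams.get_image("wrist"); cv2.imwrite("pics/w1.png",im[:,:,::-1]); np.save("w1d.npy",d)
for n,z in [("mount_centre",.027),("mount",.02),("jaw_face",.03),("pivot_pin",.02),("stop_pin",.02),("jig",0)]:
    for e in cams.spot_point("wrist",n)[:3]: print(n,e,world("wrist",*e["pixel"],z=z))
```

```text
1.975 [ 0.48049894 -0.00079067  0.28079915] [[-9.30599093e-01  3.66038982e-01 -8.89590145e-04]
 [ 3.66039187e-01  9.30599435e-01 -7.36404054e-05]
 [ 8.00896827e-04 -3.94154548e-04 -9.99999602e-01]] [ 0.90597181 -0.142179    0.11892853] -2.5897946557922978e-05
{'fx': 356.2293289262074, 'fy': 356.2293289262074, 'cx': 321.56806101531447, 'cy': 242.63964931058644, 'position': array([0.41743061, 0.02361028, 0.42404504]), 'orientation': array([[ 3.66121089e-01, -8.96260208e-01, -2.50345738e-01],
       [ 9.30566790e-01,  3.52364884e-01,  9.94205140e-02],
       [-8.93603707e-04, -2.69363376e-01,  9.63038199e-01]])}
mount_centre {'pixel': [222.6, 354.0], 'conf': 0.58} [0.51157051 0.02748352 0.027     ]
mount_centre {'pixel': [271.5, 627.5], 'conf': 0.2} [0.68518892 0.30921511 0.027     ]
mount {'pixel': [325.7, 381.5], 'conf': 0.88} [0.6509964  0.01504714 0.02      ]
mount {'pixel': [197.0, 402.2], 'conf': 0.56} [0.5051176  0.08922174 0.02      ]
jaw_face {'pixel': [242.6, 241.0], 'conf': 0.65} [ 0.48591629 -0.10109397  0.03      ]
jaw_face {'pixel': [204.3, 403.4], 'conf': 0.27} [0.51121696 0.08662412 0.03      ]
pivot_pin {'pixel': [182.7, 406.9], 'conf': 0.74} [0.49166543 0.09939275 0.02      ]
stop_pin {'pixel': [242.7, 417.8], 'conf': 0.75} [0.5634834  0.09017438 0.02      ]
```

View pics/w1.png

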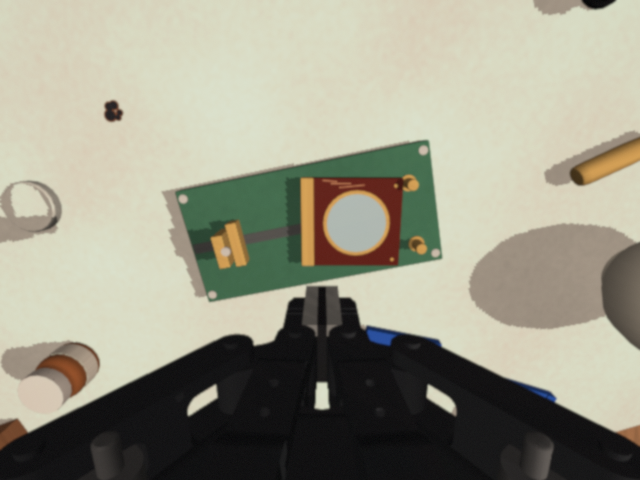

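The wrist picture shows the rosewood mount (centre about (357,222)) on the green jig. The brass strip is on its left at (307,222), with its -y end at about (303,264). The pins are at (410,183) and (418,245) and the jaw is at (230,245). Next I'll fit the edges.

```bash
cat >> h.py <<'E'
def rect(mask,cam,z,params=None):
    mask=cv2.morphologyEx(mask.astype(np.uint8),cv2.MORPH_OPEN,np.ones((3,3)))
    cs,_=cv2.findContours(mask,cv2.RETR_EXTERNAL,cv2.CHAIN_APPROX_NONE)
    c=max(cs,key=cv2.contourArea)[:,0]
    P=np.array([world(cam,r,cc,z=z)[:2] for cc,r in c])
    b=cv2.minAreaRect((P*1000).astype(np.float32)); return P,np.round(cv2.boxPoints(b),1),b
def masks(im):
    h=cv2.cvtColor(im,cv2.COLOR_RGB2HSV).astype(int); H,S,V=h[...,0],h[...,1],h[...,2]
    return dict(green=(H>55)&(H<95)&(S>80)&(V>40), red=((H<8)|(H>170))&(S>110)&(V>30)&(V<150), brass=(H>11)&(H<28)&(S>90)&(V>120))
E
python3 - <<'E'
from h import *
im=cv2.imread("pics/w1.png")[:,:,::-1].copy(); m=masks(im)
box=np.zeros(im.shape[:2],bool); box[130:310,160:450]=1
for k,z in [("green",.02),("red",.034)]:
    P,b,r=rect(m[k]&box,"wrist",z); print(k,b.tolist(),r)
s=np.zeros_like(box); s[165:280,285:325]=1; P,b,r=rect(m["brass"]&s,"wrist",.036); print("strip",b.tolist(),r)
s=np.zeros_like(box); s[210:280,200:260]=1; P,b,r=rect(m["brass"]&s,"wrist",.05); print("jaw",b.tolist(),r)
# pins
for nm,(r0,r1,c0,c1) in dict(piv=(170,200,404,425),stop=(230,260,408,432)).items():
    s=np.zeros_like(box); s[r0:r1,c0:c1]=1; q=np.argwhere(m["brass"]&s); print(nm,q.min(0),q.max(0),q.mean(0))
d=np.load("w1d.npy"); 
for rc in [(222,308),(222,357),(150,300),(240,236),(250,218),(90,300)]: print(rc,world("wrist",*rc,depth=d[rc]))
crop=cv2.resize(im[130:310,160:450],None,fx=2.7,fy=2.7,interpolation=cv2.INTER_CUBIC); cv2.imwrite("pics/c1.png",crop[:,:,::-1])
E
```

```text
green [[406.70001220703125, -147.89999389648438], [540.9000244140625, -171.39999389648438], [590.2000122070312, 110.0], [456.0, 133.5]] ((498.453369140625, -18.960403442382812), (285.65655517578125, 136.28677368164062), 80.06183624267578)
red [[448.1000061035156, 5.099999904632568], [539.9000244140625, -30.700000762939453], [574.4000244140625, 57.79999923706055], [482.5, 93.5999984741211]] ((511.2203674316406, 31.462268829345703), (94.99543762207031, 98.58008575439453), 68.71690368652344)
strip [[441.20001220703125, -9.300000190734863], [534.5999755859375, -45.79999923706055], [540.0999755859375, -31.799999237060547], [446.70001220703125, 4.699999809265137]] ((490.62884521484375, -20.560152053833008), (15.04407787322998, 100.2896499633789), 68.65487670898438)
jaw [[453.5, -121.9000015258789], [502.70001220703125, -130.60000610351562], [508.79998779296875, -95.5999984741211], [459.6000061035156, -87.0]] ((481.14678955078125, -108.77786254882812), (35.510345458984375, 49.96296310424805), 80.04915618896484)
piv [174 404] [191 418] [183.13483146 410.93820225]
stop [236 410] [254 426] [245.09497207 418.70949721]
(222, 308) [ 0.49022931 -0.01946307  0.03686345]
(222, 357) [0.51018356 0.03137836 0.03597881]
(150, 300) [ 0.4150599  -0.00068176  0.00156398]
(240, 236) [ 0.47931426 -0.10137653  0.04156596]
(250, 218) [ 0.47913768 -0.11733355  0.06146107]
(90, 300) [0.35578714 0.02345424 0.00134703]
```

View pics/c1.png

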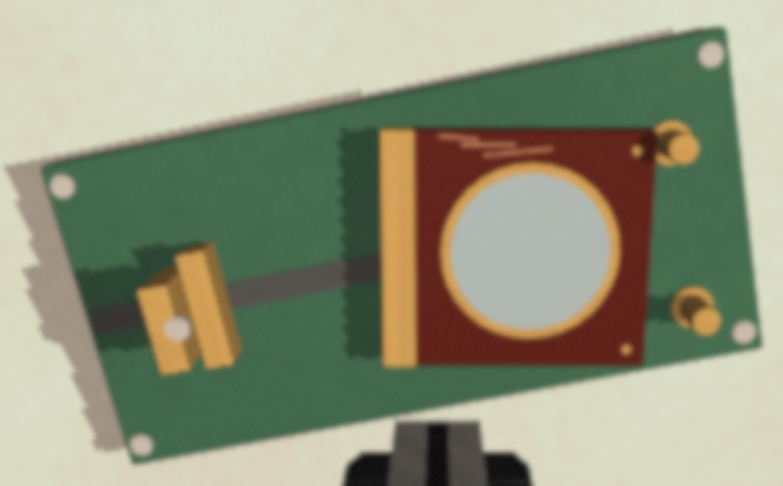

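The crop confirms it: the rosewood mount with scratches is on the green jig and turned about 0.20 rad. The strip's -y end is at crop (398,362). I'll descend behind the strip near that end.

Request:
apply_moves(increments="0 0 0 -2.5 -2.4 4.5 1; 0 0 0 -5.06 -4.8 9 1; 0 0 0 -5.06 -4.8 14 1; 0 0 0 -5.06 -4.8 19 1; 0 0 0 -5.06 -4.8 22 1; 0 0 0 -5.06 -4.8 23.5 1; 0 0 0 -5.06 -4.8 24.5 1; 0 0 0 -5.06 -4.8 25.4 1; 0 0 0 -5.06 -4.8 25.4 1;0 0 0 -5.06 -4.8 25.4 1")

```text
t: 3.58
position: [0.5102, -0.0625, 0.028]
eef_rot: [[-0.932, 0.363, 0.001], [0.363, 0.932, -0.0], [-0.001, 0.0, -1.0]]
wrist_force: [-0.0, 0.3, -1.5]
grip_width: -0.0
grip_force: 0.0
```

Run:
```python
from h import *
s=ctrl.observe(); print(s["t"],s["position"],s["eef_rot"],s["wrist_force"])
im,d=cams.get_image("wrist"); cv2.imwrite("pics/w2.png",im[:,:,::-1])
```

```text
3.575 [ 0.51018799 -0.06250699  0.02801732] [[-9.31675704e-01  3.63289464e-01  1.07130478e-03]
 [ 3.63289533e-01  9.31676283e-01 -1.36882578e-04]
 [-1.04783726e-03  2.61663642e-04 -9.99999417e-01]] [-0.02854001  0.29821055 -1.53709945]
```

View pics/w2.png

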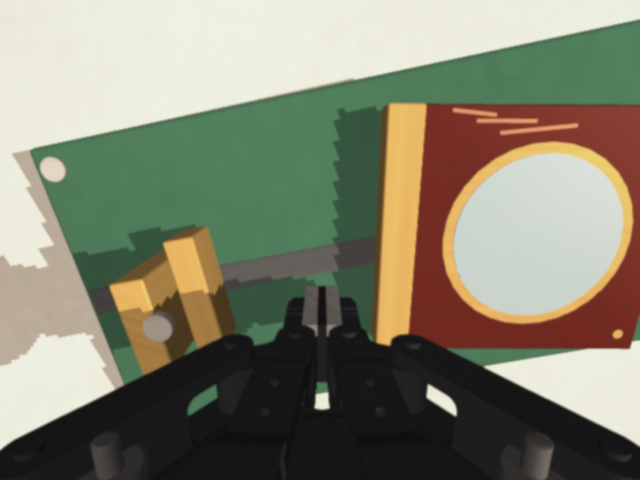

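Request:
apply_moves(increments="0 0 0 0 0.4 0.1 1; 0 0 0 0 0.8 0.1 1; 0 0 0 0 0.95 0.1 1; 0 0 0 0 1.1 0.1 1; 0 0 0 0 1.25 0.1 1; 0 0 0 0 1.4 0.1 1;0 0 0 0 1.4 0.1 1")

```text
t: 4.5
position: [0.5149, -0.0493, 0.0263]
eef_rot: [[-0.932, 0.363, 0.0], [0.363, 0.932, 0.0], [-0.0, 0.0, -1.0]]
wrist_force: [0.0, -0.5, -0.4]
grip_width: -0.0002
grip_force: 0.1
```

Request:
apply_moves(increments="0 0 0 0 0.1 0 1; 0 0 0 0 0.2 0 1; 0 0 0 0 0.3 0 1; 0 0 0 0 0.3 0 1")

```text
t: 5.0
position: [0.516, -0.0466, 0.0263]
eef_rot: [[-0.932, 0.363, 0.0], [0.363, 0.932, -0.0], [-0.0, 0.0, -1.0]]
wrist_force: [-0.0, -0.7, 0.0]
grip_width: 0.0002
grip_force: 0.6
```

```bash
cat >> h.py <<'E'
from scipy.spatial.transform import Rotation as Rn
O=np.array([.5174,.0894]); A=np.deg2rad(80.06); ux=np.array([np.cos(A),np.sin(A)]); uy=np.array([-ux[1],ux[0]])
def jig(p): q=np.array(p[:2])-O; return np.array([q@ux,q@uy])*1000
def state():
    s=ctrl.observe(); R=np.array(s["eef_rot"]); f=np.array(s["wrist_force"][:2])
    print("t",s["t"],"jig mm",jig(s["position"]).round(1),"yaw-jig",round(np.arctan2(R[1,1],R[0,1])-A,3),"F jig",[round(f@ux,2),round(f@uy,2)],"z",s["position"][2]); return s,R
E
python3 - <<'E'
from h import *
s,R=state()
im,d=cams.get_image("wrist"); cv2.imwrite("pics/w3.png",im[:,:,::-1])
m=masks(im)["brass"]; print(np.argwhere(m[200])[:,0][[0,-1]], np.argwhere(m[280])[:,0][[0,-1]])
W=O+30e-3*uy
p=np.array(s["position"])
for f in np.arange(.02,.21,.02):
    c,n=np.cos(f),np.sin(f); q=W+np.array([[c,-n],[n,c]])@(p[:2]-W); dl=R.T@np.append(q-p[:2],0)*100
    print(f"0 0 {-f:.3f} {dl[0]:.2f} {dl[1]:.2f} 0 1;",end=" ")
E
```

```text
t 5.0 jig mm [-134.2  -22.1] yaw-jig -0.198 F jig [np.float64(-0.73), np.float64(-0.1)] z 0.026341352654698138
[349 604] [ 88 639]
0 0 -0.020 -0.24 0.16 0 1; 0 0 -0.040 -0.48 0.32 0 1; 0 0 -0.060 -0.71 0.49 0 1; 0 0 -0.080 -0.94 0.66 0 1; 0 0 -0.100 -1.17 0.83 0 1; 0 0 -0.120 -1.40 1.01 0 1; 0 0 -0.140 -1.62 1.20 0 1; 0 0 -0.160 -1.83 1.39 0 1; 0 0 -0.180 -2.05 1.58 0 1; 0 0 -0.200 -2.26 1.78 0 1;
```

View pics/w3.png

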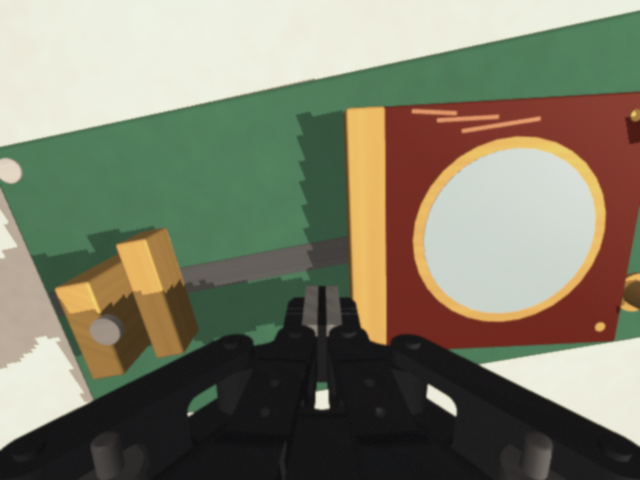

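Request:
apply_moves(increments="0 0 -0.015 -0.18 0.12 0 1; 0 0 -0.03 -0.36 0.24 0 1; 0 0 -0.045 -0.54 0.36 0 1; 0 0 -0.06 -0.71 0.49 0 1; 0 0 -0.07 -0.83 0.57 0 1; 0 0 -0.08 -0.94 0.66 0 1; 0 0 -0.08 -0.94 0.66 0 1")

```text
t: 5.92
position: [0.5271, -0.0439, 0.0263]
eef_rot: [[-0.958, 0.288, 0.0], [0.288, 0.958, 0.0], [0.0, 0.0, -1.0]]
wrist_force: [0.4, -0.7, 0.4]
grip_width: -0.0003
grip_force: 0.1
```

```bash
cat > m.py <<'E'
from h import *
import sys
s,R=state(); im,d=cams.get_image("wrist"); cv2.imwrite(sys.argv[1],im[:,:,::-1]); m=masks(im)
P,b,r=rect(m["red"],"wrist",.034); E=[]
rows=[]
for rr in range(110,270,8):
    cc=np.argwhere(m["red"][rr])[:,0]
    if len(cc)>20: rows.append(jig(world("wrist",rr,cc[0],z=.034)))
rows=np.array(rows); k=np.polyfit(rows[:,1],rows[:,0],1); print("wood/strip edge tilt rad",round(-np.arctan(k[0]),3)," x at y=-14:",round(np.polyval(k,-14),1), "resid",np.std(rows[:,0]-np.polyval(k,rows[:,1])).round(2))
E
python3 m.py pics/w4.png
```

```text
t 5.925 jig mm [-129.6  -32.6] yaw-jig -0.118 F jig [np.float64(-0.62), np.float64(-0.5)] z 0.0262644648730746
wood/strip edge tilt rad -0.05  x at y=-14: -101.4 resid 0.11
```

Request:
apply_moves(increments="0 0 -0.03 -0.12 0.08 0 1; 0 0 -0.06 -0.24 0.16 0 1; 0 0 -0.08 -0.36 0.24 0 1; 0 0 -0.1 -0.45 0.3 0 1; 0 0 -0.1 -0.45 0.3 0 1")

```text
t: 6.6
position: [0.5323, -0.0423, 0.0263]
eef_rot: [[-0.982, 0.19, 0.0], [0.19, 0.982, 0.0], [-0.0, 0.0, -1.0]]
wrist_force: [0.3, -0.2, 0.6]
grip_width: 0.0001
grip_force: 0.1
```

```bash
python3 m.py pics/w5.png
```

```text
t 6.6 jig mm [-127.1  -37.5] yaw-jig -0.018 F jig [np.float64(-0.15), np.float64(-0.33)] z 0.02628807830663558
wood/strip edge tilt rad -0.012  x at y=-14: -99.8 resid 0.11
```

Request:
apply_moves(increments="0 0 -0.01 -0.06 0.05 0 1; 0 0 -0.018 -0.1 0.08 0 1; 0 0 -0.018 -0.1 0.08 0 1")

```text
t: 7.02
position: [0.5334, -0.0417, 0.0263]
eef_rot: [[-0.985, 0.173, 0.0], [0.173, 0.985, 0.0], [-0.0, 0.0, -1.0]]
wrist_force: [-0.8, -0.3, -0.9]
grip_width: 0.0001
grip_force: 0.2
```

Request:
apply_moves(increments="0 0 0 -0.03 0.03 0 1; 0 0 0 -0.05 0.05 0 1; 0 0 0 -0.05 0.05 0 1")

```text
t: 7.4
position: [0.5339, -0.0414, 0.0263]
eef_rot: [[-0.985, 0.173, -0.0], [0.173, 0.985, -0.0], [0.0, -0.0, -1.0]]
wrist_force: [-0.7, -1.3, -0.5]
grip_width: 0.0001
grip_force: 0.8
```

```bash
python3 m.py pics/w6.png
```

```text
t 7.4 jig mm [-126.   -38.8] yaw-jig -0.0 F jig [np.float64(-1.44), np.float64(0.47)] z 0.026264659622731338
wood/strip edge tilt rad 0.002  x at y=-14: -99.2 resid 0.11
```

Request:
apply_moves(increments="0 0 0 -0.02 0.03 0 1; 0 0 0 -0.02 0.03 0 1")

```text
t: 7.7
position: [0.5341, -0.0413, 0.0263]
eef_rot: [[-0.985, 0.173, -0.0], [0.173, 0.985, -0.0], [0.0, -0.0, -1.0]]
wrist_force: [-1.5, -1.6, -0.4]
grip_width: -0.0003
grip_force: 1.5
```

Request:
apply_moves(increments="0 0 0 0 0.03 0 1; 0 0 0 0 0.03 0 1")

```text
t: 7.95
position: [0.5342, -0.0411, 0.0263]
eef_rot: [[-0.985, 0.173, -0.0], [0.173, 0.985, -0.001], [-0.0, -0.001, -1.0]]
wrist_force: [-1.7, -5.1, 0.5]
grip_width: 0.0001
grip_force: 2.4
```

Request:
apply_moves(increments="0 0 0 0 0.03 0 1; 0 0 0 0 0.03 0 1")

```text
t: 8.2
position: [0.5342, -0.041, 0.0263]
eef_rot: [[-0.985, 0.173, -0.0], [0.173, 0.985, -0.001], [-0.0, -0.001, -1.0]]
wrist_force: [-1.3, -6.2, 0.5]
grip_width: 0.0002
grip_force: 3.0
```

Request:
apply_moves(increments="0 0 0 0 0.025 0 1; 0 0 0 0 0.025 0 1; 0 0 0 0 0.025 0 1; 0 0 0 0 0.025 0 1; 0 0 0 0 0.025 0 1; 0 0 0 0 0.025 0 1")

```text
t: 8.95
position: [0.5342, -0.0409, 0.0263]
eef_rot: [[-0.985, 0.173, -0.0], [0.173, 0.985, -0.001], [-0.0, -0.001, -1.0]]
wrist_force: [-1.3, -7.0, 0.2]
grip_width: -0.0001
grip_force: 3.4
```

```bash
python3 m.py pics/w7.png
```

```text
t 8.95 jig mm [-125.4  -39.1] yaw-jig -0.001 F jig [np.float64(-7.08), np.float64(0.06)] z 0.026267724546603238
wood/strip edge tilt rad 0.006  x at y=-14: -99.2 resid 0.11
```

It's squared at about 7 N, with most of the load on the stop pin. I'll press again near mid-width to seat both pins.

Request:
apply_moves(increments="0 0 0 0 -0.4 0 1; 0 0 0 1.2 -0.5 0 1; 0 0 0 2.4 -0.5 0 1; 0 0 0 3.1 -0.5 0 1; 0 0 0 3.1 -0.25 0 1; 0 0 0 3.1 -0.15 0 1; 0 0 0 3.1 -0.1 0 1;0 0 0 3.1 -0.08 0 1")

```text
t: 10.0
position: [0.5038, -0.036, 0.0264]
eef_rot: [[-0.985, 0.173, -0.0], [0.173, 0.985, -0.001], [-0.0, -0.001, -1.0]]
wrist_force: [-1.7, -4.8, 2.7]
grip_width: -0.0004
grip_force: 2.3
```

Request:
apply_moves(increments="0 0 0 0 0.04 0 1; 0 0 0 0 0.04 0 1")

```text
t: 10.25
position: [0.5037, -0.0357, 0.0264]
eef_rot: [[-0.985, 0.173, -0.0], [0.173, 0.985, -0.001], [-0.0, -0.001, -1.0]]
wrist_force: [-1.9, -4.8, 3.7]
grip_width: 0.0001
grip_force: 3.1
```

Request:
apply_moves(increments="0 0 0 0 0.03 0 1; 0 0 0 0 0.03 0 1")

```text
t: 10.5
position: [0.5037, -0.0356, 0.0264]
eef_rot: [[-0.985, 0.174, -0.0], [0.174, 0.985, -0.001], [0.0, -0.001, -1.0]]
wrist_force: [-1.8, -5.3, 3.5]
grip_width: -0.0
grip_force: 3.6
```

Request:
apply_moves(increments="0 0 0 0 0.04 0 1; 0 0 0 0 0.04 0 1")

```text
t: 10.75
position: [0.5036, -0.0354, 0.0263]
eef_rot: [[-0.985, 0.174, -0.001], [0.174, 0.985, -0.002], [0.0, -0.002, -1.0]]
wrist_force: [-2.5, -7.0, 3.5]
grip_width: 0.0002
grip_force: 4.3
```

Request:
apply_moves(increments="0 0 0 0 0.03 0 1; 0 0 0 0 0.03 0 1")

```text
t: 11.0
position: [0.5036, -0.0353, 0.0263]
eef_rot: [[-0.985, 0.174, -0.001], [0.174, 0.985, -0.002], [0.0, -0.002, -1.0]]
wrist_force: [-3.1, -8.5, 3.7]
grip_width: 0.0003
grip_force: 4.9
```

```bash
python3 m.py pics/w8.png
```

```text
t 11.0 jig mm [-125.3   -8. ] yaw-jig -0.001 F jig [np.float64(-8.91), np.float64(1.54)] z 0.026334594367582644
wood/strip edge tilt rad -0.001  x at y=-14: -99.0 resid 0.11
```

Request:
apply_moves(increments="0 0 0 0 0.02 0 1; 0 0 0 0 0.02 0 1; 0 0 0 0 0.02 0 1; 0 0 0 0 0.02 0 1; 0 0 0 0 0.02 0 1; 0 0 0 0 0.02 0 1")

```text
t: 11.8
position: [0.5036, -0.0353, 0.0264]
eef_rot: [[-0.985, 0.174, -0.001], [0.174, 0.985, -0.003], [0.0, -0.003, -1.0]]
wrist_force: [-3.6, -9.2, 3.9]
grip_width: 0.0003
grip_force: 5.3
```

```bash
python3 m.py pics/w9.png
python3 - <<'E'
from h import *
im=cv2.imread("pics/w9.png")[:,:,::-1].copy()
for e in cams.spot_point("wrist","jaw_face")[:2]: print(e,jig(world("wrist",*e["pixel"],z=.0305)))
E
```

```text
t 11.8 jig mm [-125.2   -8. ] yaw-jig -0.001 F jig [np.float64(-9.64), np.float64(1.98)] z 0.02635547357610587
wood/strip edge tilt rad 0.005  x at y=-14: -98.7 resid 0.11
{'pixel': [293.2, 162.7], 'conf': 0.98} [-193.01103266   -1.2834806 ]
```

View pics/w9.png

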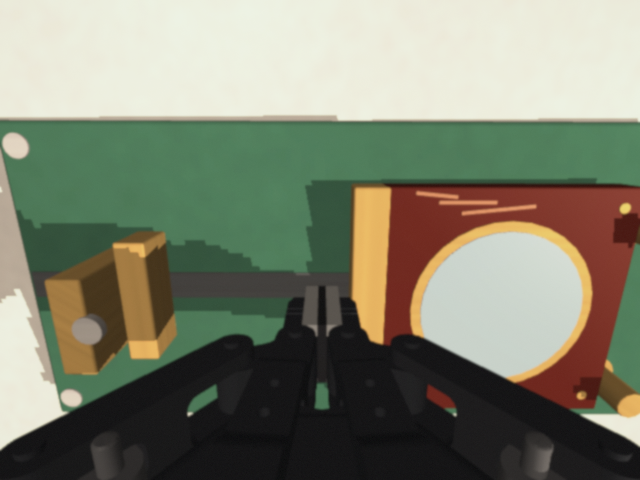

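Seated on both pins: 9.6 N held for 0.75 s and the edge parallel. Next I'll lift off and go behind the jaw, whose face is at jig x of about -192.

Request:
apply_moves(increments="0 0 0 0 -0.5 0 1; 0 0 0 0 -1.2 0 1; 0 0 0 0 -2 -3 1; 0 0 0 0.4 -2.5 -7 1; 0 0 0 0.8 -6 -7 1; 0 0 0 0.8 -11 -7 1; 0 0 0 0.8 -11.2 -7 1; 0 0 0 0.8 -11.2 -4 1; 0 0 0 0.8 -11.2 -2 1; 0 0 0 0.8 -11.2 -0.9 1; 0 0 0 0.8 -11.2 -0.9 1")

```text
t: 13.28
position: [0.4764, -0.1425, 0.0348]
eef_rot: [[-0.985, 0.172, -0.001], [0.172, 0.985, 0.001], [0.001, 0.0, -1.0]]
wrist_force: [0.7, 0.3, 1.1]
grip_width: -0.0002
grip_force: 0.0
```

```bash
python3 m.py pics/w10.png
```

```text
t 13.275 jig mm [-235.5    0.3] yaw-jig 0.0 F jig [np.float64(0.4), np.float64(-0.59)] z 0.034785125428658616Traceback (most recent call last):
  File "m.py", line 9, in <module>
    rows=np.array(rows); k=np.polyfit(rows[:,1],rows[:,0],1); print("wood/strip edge tilt rad",round(-np.arctan(k[0]),3)," x at y=-14:",round(np.polyval(k,-14),1), "resid",np.std(rows[:,0]-np.polyval(k,rows[:,1])).round(2))
                                      ~~~~^^^^^
IndexError: too many indices for array: array is 1-dimensional, but 2 were indexed
```

View pics/w10.png

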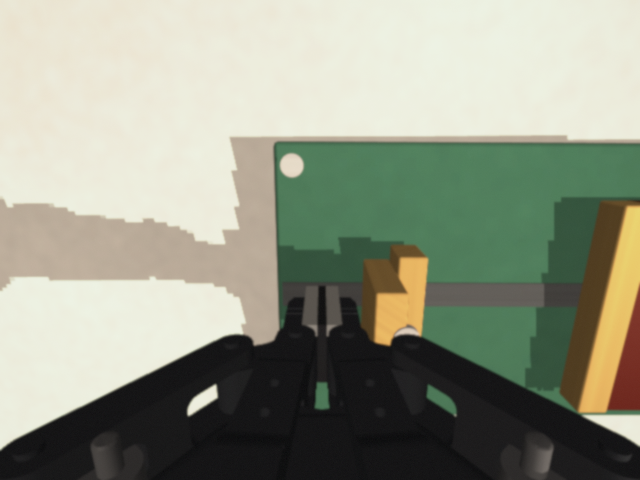

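Request:
apply_moves(increments="0 0 0 0 0.5 0 1; 0 0 0 0 0.9 0 1; 0 0 0 0 1.2 0 1; 0 0 0 0 1.5 0 1; 0 0 0 0 1.8 0 1; 0 0 0 0 2.1 0 1; 0 0 0 0 2.4 0 1; 0 0 0 0 2.8 0 1; 0 0 0 0 3.2 0 1; 0 0 0 0 3.6 0 1; 0 0 0 0 4 0 1; 0 0 0 0 4 0 1")

```text
t: 14.82
position: [0.4834, -0.103, 0.0351]
eef_rot: [[-0.985, 0.172, -0.001], [0.172, 0.985, 0.001], [0.001, 0.001, -1.0]]
wrist_force: [0.0, 0.2, -0.7]
grip_width: 0.0001
grip_force: 0.0
```

Request:
apply_moves(increments="0 0 0 0 0.5 0 1; 0 0 0 0 1 0 1; 0 0 0 0 1.5 0 1; 0 0 0 0 2 0 1; 0 0 0 0 2.5 0 1; 0 0 0 0 3 0 1; 0 0 0 0 3.4 0 1; 0 0 0 0 3.6 0 1; 0 0 0 0 3.8 0 1; 0 0 0 0 3.8 0 1")

```text
t: 16.08
position: [0.4904, -0.0659, 0.0354]
eef_rot: [[-0.985, 0.173, 0.0], [0.173, 0.985, 0.0], [-0.0, 0.0, -1.0]]
wrist_force: [-0.9, -0.9, -0.3]
grip_width: 0.0002
grip_force: 0.6
```

```bash
python3 -c "
from h import *
state()"
```

```text
t 16.075 jig mm [-157.7   -0.2] yaw-jig -0.0 F jig [np.float64(-1.0), np.float64(0.7)] z 0.03538713611240087
```

Request:
apply_moves(increments="0 0 0 0 0.2 0 1; 0 0 0 0 0.4 0 1; 0 0 0 0 0.55 0 1; 0 0 0 0 0.65 0 1; 0 0 0 0 0.7 0 1; 0 0 0 0 0.7 0 1")

```text
t: 16.82
position: [0.4915, -0.0594, 0.0354]
eef_rot: [[-0.985, 0.173, 0.0], [0.173, 0.985, -0.0], [-0.0, -0.0, -1.0]]
wrist_force: [-0.3, -4.4, 0.4]
grip_width: 0.0002
grip_force: 2.3
```

Request:
apply_moves(increments="0 0 0 0 0.05 0 1; 0 0 0 0 0.05 0 1")

```text
t: 17.08
position: [0.4916, -0.0593, 0.0354]
eef_rot: [[-0.985, 0.173, 0.0], [0.173, 0.985, -0.001], [-0.0, -0.001, -1.0]]
wrist_force: [-1.8, -7.0, 1.4]
grip_width: 0.0001
grip_force: 3.6
```

Request:
apply_moves(increments="0 0 0 0 0.05 0 1; 0 0 0 0 0.05 0 1")

```text
t: 17.32
position: [0.4916, -0.0593, 0.0355]
eef_rot: [[-0.985, 0.174, 0.0], [0.174, 0.985, -0.002], [-0.0, -0.002, -1.0]]
wrist_force: [-1.9, -9.1, 0.8]
grip_width: 0.0004
grip_force: 4.9
```

Request:
apply_moves(increments="0 0 0 0 0.04 0 1; 0 0 0 0 0.07 0 1; 0 0 0 0 0.07 0 1; 0 0 0 0 0.07 0 1")

```text
t: 17.82
position: [0.4916, -0.0592, 0.0355]
eef_rot: [[-0.985, 0.174, -0.0], [0.174, 0.985, -0.003], [-0.0, -0.003, -1.0]]
wrist_force: [-2.1, -13.2, 0.6]
grip_width: -0.0001
grip_force: 6.8
```

```bash
python3 m.py pics/w11.png
```

```text
t 17.825 jig mm [-150.8   -0.2] yaw-jig -0.002 F jig [np.float64(-13.4), np.float64(-0.25)] z 0.03545879582081837
wood/strip edge tilt rad -0.005  x at y=-14: -98.8 resid 0.11
```

View pics/w11.png

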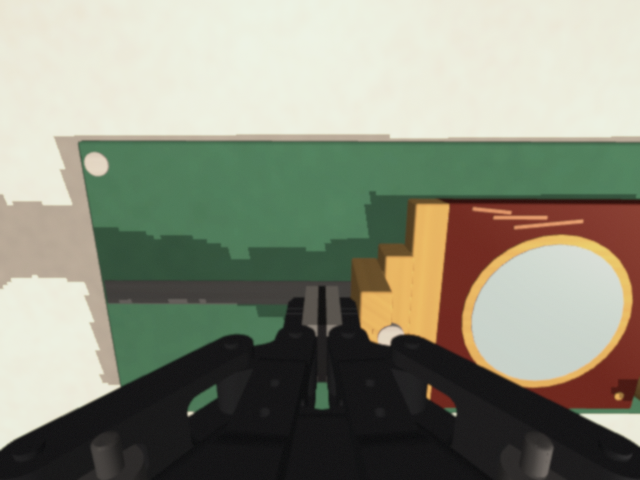

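The jaw is pressed against the strip: 13.4 N at the fingers, so about 10 N on the mount. I'll hold briefly, back straight off and lift clear.

Request:
apply_moves(increments="0 0 0 0 0 0 1; 0 0 0 0 0 0 1; 0 0 0 0 -0.2 0 1; 0 0 0 0 -0.8 0 1; 0 0 0 0 -2 0 1; 0 0 0 0 -3 -1 1; 0 0 0 0 -3.5 -5 1; 0 0 0 0 -4 -10 1; 0 0 0 0 -4 -15 1; 0 0 0 0 -4 -20 1; 0 0 0 0 -4 -20 1; 0 0 0 0 -4 -20 1")

```text
t: 19.38
position: [0.4847, -0.0973, 0.2353]
eef_rot: [[-0.985, 0.173, 0.0], [0.173, 0.985, 0.0], [-0.0, 0.0, -1.0]]
wrist_force: [0.1, -0.2, 0.2]
grip_width: -0.0002
grip_force: 0.0
```

```bash
python3 m.py pics/w12.png
python3 - <<'E'
import cv2
im=cv2.imread("pics/w12.png"); cv2.imwrite("pics/w12v.png",im)
E
```

```text
t 19.375 jig mm [-1.896e+02 -1.000e-01] yaw-jig -0.001 F jig [np.float64(-0.22), np.float64(-0.15)] z 0.23534419511072924
wood/strip edge tilt rad -0.003  x at y=-14: -98.1 resid 0.26
```

View pics/w12.png

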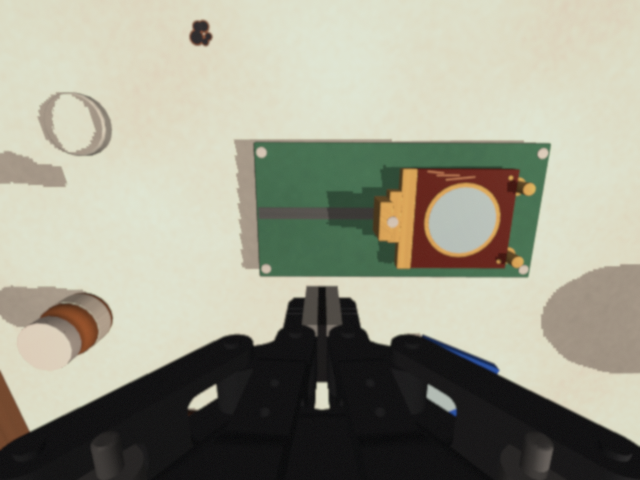

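The mount sits square against both pins at (522,187) and (512,260). The jaw is flush on the strip at (400,220), and the arm is clear.

```bash
python3 -c "
from bench import ctrl
print(ctrl.job_done())"
```

```text
the job is handed in; nothing more can be done
None
```

The mount is turned square against both pins and the jaw is clamped on it at about 10 N; finger force never read above about 13.5 N, nothing else was touched, and the job was handed in at about 19 s.

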